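Make up two repair kits at the electronics bench

TASK

Make up two repair kits from the loose parts on the bench. In the rectangular tray's larger compartment lay the copper plate flat, let go of it and press down firmly on its top to feel that it is seated, then set the finned heat sink upright and squarely on the plate, edges in line, let go and press that down too; the tall capacitor stands upright in the tray's smaller compartment, and the short capacitor (upright) and the ring choke (flat) go side by side on the floor of the round dish. Leave the spare relay, the pliers and the solder spool where they lie.

Things in the scene. Friction and masses are not known exactly. Their poses are not given: they have to be found in the camera images.
- tray: Bare aluminium rectangular tray, fixed to the bench, 194 (x) by 110 (y) mm, open at the top; origin at the centre of its underside, z up. Floor 3 mm thick (its upper face is at z = 3 mm), rim 12 mm high, walls 3 mm thick. One wall, as high as the rim, divides it across x: the larger compartment is inside from x = -21 to +94 mm (centre x = +36.5, y = 0), the smaller from x = -94 to -24 mm (centre x = -59, y = 0); both are 104 mm wide in y (-52 to +52). It may lie at any yaw.
- dish: Round plain steel dish, fixed to the bench, outer diameter 150 mm, inner diameter 142 mm, rim 12 mm high, flat floor 3 mm thick (upper face at z = 3 mm); origin at the centre of its underside, z up.
- plate: Copper heat-spreader plate, a solid bar 60 (x) by 40 (y) by 10 (z) mm, about 0.2 kg, lying flat; origin at the centre of its underside, z up.
- heatsink: Aluminium heat sink with seven upright fins running along its x, 60 (x) by 40 (y) by 30 (z) mm, solid base 6 mm thick below, fins to z = 30 mm, the outer fins flush with the sides; about 0.09 kg; origin at the centre of its underside, z up. It can be gripped across y on the outer fins.
- cap_tall: The taller of two black can capacitors with aluminium top, standing upright: diameter 35 mm, height 50 mm, about 0.065 kg; origin at the centre of its underside, z up.
- cap_short: The shorter of two black can capacitors with aluminium top, standing upright: diameter 26 mm, height 25 mm, about 0.03 kg; origin at the centre of its underside, z up.
- choke: Ring choke: a grey ring core with copper windings, lying flat, outer diameter 44 mm, hole 22 mm, height 18 mm, about 0.06 kg; origin at the centre of its underside, z up.
- relay: Spare relay, a plain white box 28 (x) by 34 (y) by 28 (z) mm standing among the loose parts, not part of either kit; origin at the centre of its underside. Bystander.
- pliers: Long-nosed pliers with red and black handles, about 180 mm long (x, jaws to +x) and 60 mm wide, 14 mm high, lying crosswise on the bench just beyond the parts; origin near the middle of the length, at bench height. Bystander.
- spool: Solder spool lying flat, diameter 56 mm, 26 mm high, on the bench beyond the parts; origin at the centre of its underside. Bystander.

How it is judged:
By the outcome, as a careful person would: the job done as asked, in the order asked, and still so for the second after the job is handed in, with the robot touching nothing.
It also fails if it takes over 120 s, if anything falls off the work surface, if the arm or the gripper's body presses on something with over 40 N, if the wrist force passes 120 N, or if a joint passes its speed limit or range.

ROBOT

A 7-joint arm with a two-finger parallel gripper is mounted at the origin on the work surface. World frame = base frame: x ahead of the robot, y to its left, z up, the work surface at z = 0. Lengths are in m, angles in degrees, forces in N, time in s.
With the tool pointing down it reaches from about 0.4 to 0.875 m from the base axis. Payload 6.5 kg.
Tool frame: the origin (TCP) lies midway between the tips of the shut fingers; the grasp point (between the pads) lies robot.grip_depth behind it (robot.grip_depth is the distance from the TCP to the grasp point, in m); z points along the fingers, y is the line along which they close (so a half turn about z gives the same grasp; the last joint's range is limited). The gripper opens to 85 mm and grips with 20 to 120 N. Pads are 22 mm wide; open, the fingers measure 114 mm over their backs; the gripper's body (76 mm by 85 mm) begins 54 mm behind the grasp point. The pads swing forward as they close: fully open they stand 13 mm farther back than shut.
Start: joints at [66.394, 30.733, -0.252, 88.115, 0.149, 61.152, -4.079], TCP at [0.22, -0.612, 0.231] pointing down, gripper open.
Joint ranges: [-154.64, 154.64], [-21.42, 123.67], [-72.66, 72.17], [13.99, 137.28], [-74.86, 254.86], [10.95, 109.41], [-158.01, 158.01]. Speed limits (degrees/s): [136.94, 136.94, 180, 180, 180, 180, 180].

INTERFACE

Orientations are given as a 3x3 rotation matrix whose columns are the frame's x, y, z axes.
In Python, from workcell import robot gives the robot as it stands.
- The arm moves only by the shell command python3 -m creep 'ROWS' [OPENING] [FORCE]. ROWS is a JSON object of lists of equal length, an entry for each row: "xyz": the shift along the tool's x, y, z in cm, a list of three; "angular": the turn, a rotation vector about the tool's x, y, z in rad, a list of three. A call has 1 to 12 rows; each row shifts and turns the commanded pose from where the row before left it, along the tool's axes as they then stand; what a row does not reach is not made up. A row lasts 1/10 s, in which the tool goes at most 50 mm and 8.59 degrees, less where a joint would pass 70% of its speed; a pose out of reach is approached as far as the arm can. A call with a gripper value outside its range is refused whole. OPENING is the opening in per cent of the stroke, from 0 (shut) to 100 (fully open), set as the call begins (- or left out, the last holds). The fingers move at their own pace and stop on an object; FORCE is the grip in N (left out, the last holds). Time passes only in rows, so rows that do not move let the fingers close. It gives the time, the measured TCP pose, the force, the opening and the grip force at its end, in the units of the state.
- robot.get_state(): the state, without advancing time (a new reading comes with each control period).
- robot.read_camera(name): name is "scene" or "top"; returns a dict with "pixels" (420x560x3 uint8, red, green, blue), "fx", "fy", "cx", "cy" (pixels), "eye" and "orientation" of the camera in the world. Camera axes: x right, y down, z forward; pixel columns grow to the right and rows downward; lengths in m; the calibration is good to about 2 mm. A picture is of the moment at which its call begins. There is no depth.
- robot.hand_in(): hands the job in; it is judged then, once.
The state is a dict: "time": time; "qpos": joint angles; "qvel": joint speeds; "joint_torque": joint torques, N m; "tcp_pos": TCP position; "ee_rot": TCP orientation; "force": force on the tool from outside, world axes, zero at the start; "ft_torque": the same for the moment, N m; "gripper_width": finger opening in m; "gripper_force": force on a finger pad.
Only numpy, scipy, OpenCV 4.12 (cv2) and the standard library are available. Lean on these libraries where they do the work, as an engineer would, in place of code of your own. Each camera call takes 0.05 s, during which the arm holds its last target. There are 200 camera calls.

## Working session

There is one attempt and no reset: what is moved stays moved. The work goes in short steps, Python scripts to look and compute and a shell command to move; the robot and the scene stay as the last step left them, time stands still between calls to the robot, and variables do not carry over. Pictures are saved under pics/ and viewed, at most 14 in all, crops included, and the job is handed in when it is done.

```bash
mkdir -p pics; ls
python3 - <<'E'
from workcell import robot
import cv2
print(robot.grip_depth); s=robot.get_state(); print(s)
for n in("top","scene"):
    c=robot.read_camera(n); cv2.imwrite(f"pics/{n}0.png",c["pixels"][:,:,::-1]); print({k:v for k,v in c.items() if k!="pixels"})
E
```

```text
pics
0.0187
{'time': 0.0, 'qpos': array([66.39513541, 30.77987598, -0.25649931, 88.17036806,  0.14785698,
       61.15168077, -4.07838684]), 'qvel': array([ 0.0222479 ,  0.01198565, -0.04542   ,  0.01216143,  0.04849909,
       -0.02873491,  0.10256493]), 'joint_torque': array([ 5.41851364e-05, -5.83401418e+01,  1.04900088e+00, -2.59103626e+01,
        1.23418137e-02,  9.49698966e-03, -1.58114852e-05]), 'tcp_pos': array([ 0.22010172, -0.61092674,  0.23038806]), 'ee_rot': array([[ 9.40771799e-01,  3.39039745e-01, -6.88257461e-04],
       [ 3.39040431e-01, -9.40770384e-01,  1.63436211e-03],
       [-9.33785222e-05, -1.77090889e-03, -9.99998428e-01]]), 'force': array([-0.58698746, -0.82528345, -0.98002271]), 'ft_torque': array([ 0.01588118, -0.02636361, -0.04405565]), 'gripper_force': 0.0, 'gripper_width': 0.08495675293587272}
{'fx': 543.405278209723, 'fy': 543.405278209723, 'cx': 279.76320684194127, 'cy': 210.66727159115175, 'eye': array([ 0.49301607, -0.01377991,  1.21017872]), 'orientation': array([[ 0.01762676, -0.99357854,  0.11176308],
       [-0.99981482, -0.01837901, -0.00570403],
       [ 0.00772149, -0.11164184, -0.99371851]])}
{'fx': 391.41289000000427, 'fy': 391.41289000000427, 'cx': 279.9656878338433, 'cy': 206.31060067783244, 'eye': array([ 0.99010467, -0.39638912,  0.59460027]), 'orientation': array([[ 0.69747793,  0.52603887, -0.48662885],
       [ 0.71631871, -0.4925563 ,  0.49424265],
       [ 0.02029874, -0.6933047 , -0.72035863]])}
```

View pics/top0.png

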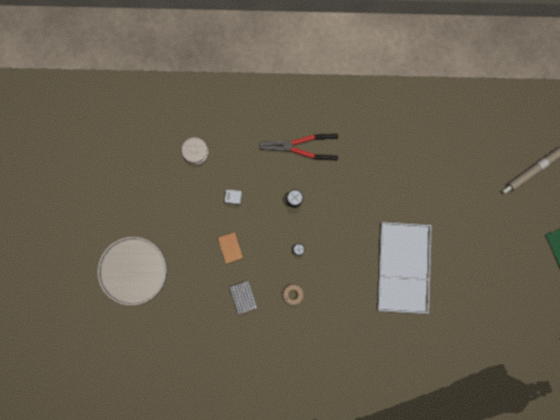

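View pics/scene0.png

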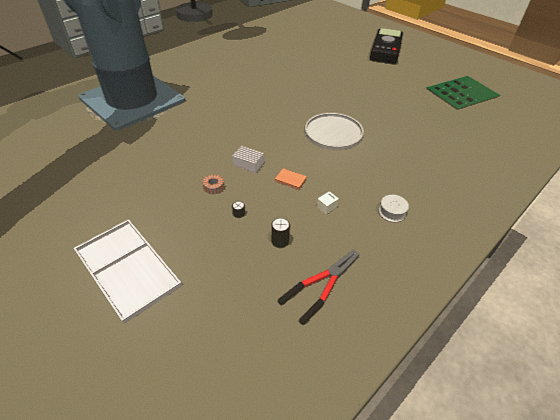

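The top view shows: tray centred near (405,268), divider at row 277 with the larger compartment above it, and the dish at (132,271). Tall cap (295,199), short cap (299,250), choke (293,295), plate (231,248), heat sink (244,297), relay (233,197), spool (195,151), pliers (298,147). The scene view agrees.

```bash
cat > h.py <<'E'
import numpy as np, cv2
from workcell import robot
def px2w(c,u,v,z):
    d=c["orientation"]@np.array([(u-c["cx"])/c["fx"],(v-c["cy"])/c["fy"],1.]); e=c["eye"]
    return e+d*(z-e[2])/d[2]
def w2px(c,P):
    p=(np.atleast_2d(P)-c["eye"])@c["orientation"]
    return np.c_[c["fx"]*p[:,0]/p[:,2]+c["cx"],c["fy"]*p[:,1]/p[:,2]+c["cy"]]
E
python3 - <<'E'
from h import *
c=robot.read_camera("top"); im=c["pixels"][:,:,::-1].copy()
hsv=cv2.cvtColor(im,cv2.COLOR_BGR2HSV)
bg=cv2.medianBlur(im,5)
ref=np.median(im[100:350,330:370].reshape(-1,3),0); print(ref)
m=(np.abs(im.astype(int)-ref).max(2)>28).astype(np.uint8)
n,l,st,ce=cv2.connectedComponentsWithStats(m)
for i in range(1,n):
    if st[i,4]>40 and st[i,1]>90:
        r=cv2.minAreaRect(np.argwhere(l==i)[:,::-1].astype(np.float32))
        print(st[i],ce[i].round(1),np.round(r[0],1),np.round(r[1],1),round(r[2],1),px2w(c,*r[0],0.01).round(3))
crop=cv2.resize(im[180:320,90:440],None,fx=1,fy=1)
a=cv2.resize(im[180:320,205:325],(685,800*0+798//1)[:2] if 0 else (514,600),interpolation=cv2.INTER_CUBIC)
cv2.imwrite("pics/crop0.png",a)
b=np.hstack([cv2.resize(im[215:325,370:440],(382,600),interpolation=cv2.INTER_CUBIC),cv2.resize(im[230:315,90:175],(418,418),interpolation=cv2.INTER_CUBIC)[:600] if 0 else np.zeros((600,1,3),np.uint8)])
cv2.imwrite("pics/tray0.png",b)
E
```

```text
[ 73.  92. 100.]
[291 134  47  11 248] [314.3 137.9] [314.  137.8] [ 7.2 46.7] 81.5 [ 0.795 -0.095  0.01 ]
[182 137  27  27 556] [194.7 150. ] [195. 150.] [26. 26.] 90.0 [0.762 0.172 0.01 ]
[283 147  55  14 272] [312.5 154.6] [310.1 154.3] [54.6  8.1] 10.5 [ 0.757 -0.087  0.01 ]
[512 150  48  38 312] [536.6 168.6] [536.2 168.2] [ 8.3 58.2] 56.3 [ 0.735 -0.596  0.01 ]
[501 182  12  11  53] [506.9 188.2] [505.5 188.7] [ 8.9 11.1] 59.0 [ 0.687 -0.525  0.01 ]
[224 189  18  15 230] [232.7 196.1] [232.7 196.1] [16.8 13.8] 6.3 [0.659 0.085 0.01 ]
[283 190  20  18 261] [293.  198.6] [292.5 198.5] [17. 19.] 90.0 [ 0.656 -0.049  0.01 ]
[ 378  222   54   92 4589] [404.5 267.5] [404.2 267.4] [52.2 90.5] 1.7 [ 0.507 -0.297  0.01 ]
[545 228  15  41 320] [554.4 244. ] [552. 248.] [40. 14.] 90.0 [ 0.556 -0.625  0.01 ]
[218 232  25  31 502] [229.9 247.5] [229.8 247.4] [27.2 18.3] 71.6 [0.544 0.088 0.01 ]
[  97  237   70   69 3745] [131.6 270.5] [131.5 271. ] [68. 69.] 90.0 [0.489 0.302 0.01 ]
[292 244  12  12 107] [297.8 249.3] [297.5 249.5] [11. 11.] 90.0 [ 0.543 -0.061  0.01 ]
[230 281  27  33 565] [243.1 297.2] [243.2 297.1] [28.8 19.9] 71.6 [0.437 0.056 0.01 ]
[284 285  19  20 213] [293.3 294.2] [293.  294.5] [19. 18.] 90.0 [ 0.444 -0.053  0.01 ]
[ 355  365  197   55 5165] [468.7 398.7] [452.1 398.7] [ 50.4 198.2] 80.0 [ 0.229 -0.397  0.01 ]
```

View pics/crop0.png

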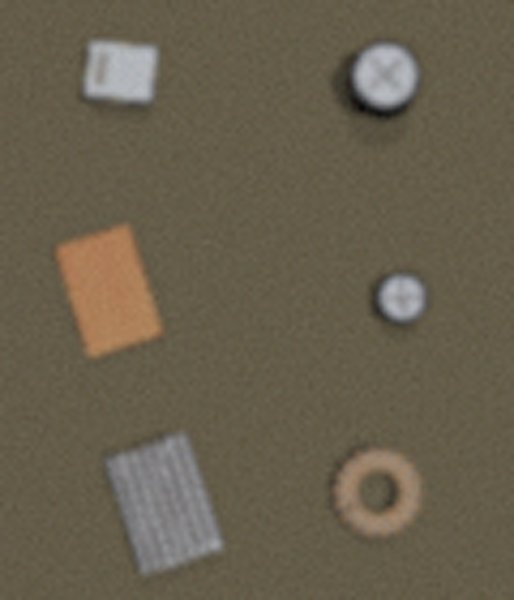

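The crop shows six separate parts: relay top left, tall cap top right, plate mid left, short cap, heat sink lower left (fins along its long side), choke lower right. All have clear finger room. Next I fit poses from the silhouettes in both cameras.

```bash
cat > fit.py <<'E'
from h import *
from scipy.optimize import minimize
def box(X,Y,Z): return np.array([[x,y,z] for x in(-X/2,X/2) for y in(-Y/2,Y/2) for z in(0,Z)])
def cyl(D,H): a=np.linspace(0,2*np.pi,40,False); return np.array([[D/2*np.cos(t),D/2*np.sin(t),z] for t in a for z in(0,H)])
M=dict(tray=box(.194,.11,.012),dish=cyl(.15,.012),plate=box(.06,.04,.01),heatsink=box(.06,.04,.03),cap_tall=cyl(.035,.05),cap_short=cyl(.026,.025),choke=cyl(.044,.018),relay=box(.028,.034,.028))
ROUND=("dish","cap_tall","cap_short","choke")
def fit(cams,name,x,y,yaw=0.,z=0.,pad=14,thr=32):
    pts=M[name]
    def proj(c,p):
        R=np.array([[np.cos(p[2]),-np.sin(p[2]),0],[np.sin(p[2]),np.cos(p[2]),0],[0,0,1]])
        return w2px(c,pts@R.T+[p[0],p[1],z])
    data=[]
    for c in cams:
        q=proj(c,(x,y,yaw)); x0,y0=np.maximum((q.min(0)-pad).astype(int),0); x1,y1=(q.max(0)+pad).astype(int)
        im=cv2.GaussianBlur(c["pixels"],(3,3),0)[y0:y1,x0:x1].astype(int)
        edge=np.concatenate([im[0],im[-1],im[:,0],im[:,-1]]); ref=np.median(edge,0)
        m=((np.abs(im-ref).max(2)>thr)*255).astype(np.uint8)
        cs,_=cv2.findContours(m,cv2.RETR_EXTERNAL,cv2.CHAIN_APPROX_NONE)
        k=max(cs,key=cv2.contourArea); m=cv2.drawContours(np.zeros_like(m),[k],-1,255,-1)
        data.append((c,x0,y0,m/255.))
    def cost(p,each=False):
        o=[]
        for c,x0,y0,m in data:
            h=cv2.convexHull(((proj(c,p)-[x0,y0]+.5)*8-.5).astype(np.float32))
            r=np.zeros((m.shape[0]*8,m.shape[1]*8),np.uint8); cv2.fillConvexPoly(r,np.round(h*16).astype(np.int32),255,shift=4)
            r=cv2.resize(r,m.shape[::-1],interpolation=cv2.INTER_AREA)/255.
            o.append(np.abs(r-m).sum()/m.sum())
        return o if each else sum(o)
    s=np.array([[x,y,yaw]]*4)+np.array([[0,0,0],[.006,0,0],[0,.006,0],[0,0,0 if name in ROUND else .15]])
    if name in ROUND: f=lambda q:cost((*q,0)); r=minimize(f,[x,y],method="Nelder-Mead",options=dict(initial_simplex=s[:3,:2],xatol=1e-4,fatol=1e-4)); p=(*r.x,0)
    else: p=minimize(cost,[x,y,yaw],method="Nelder-Mead",options=dict(initial_simplex=s,xatol=1e-4,fatol=1e-4)).x
    return np.array(p),np.round(cost(p,True),3)
E
python3 - <<'E'
from fit import *
t,s=robot.read_camera("top"),robot.read_camera("scene")
for n,x,y,w in[("tray",.507,-.297,0.03),("dish",.489,.302,0),("plate",.544,.088,.3),("heatsink",.433,.056,.3),("cap_tall",.652,-.046,0),("cap_short",.54,-.06,0),("choke",.444,-.053,0),("relay",.655,.084,1.57)]:
    for cams in((t,),(s,),(t,s)):
        p,e=fit(cams,n,x,y,w); print(n,(p[:2]*1000).round(1),np.degrees(p[2]).round(1),e)
E
```

```text
tray [ 508.4 -298.6] -2.4 [0.023]
tray [ 503.5 -299.1] -2.3 [0.036]
tray [ 507.5 -298.8] -2.3 [0.026 0.045]
dish [490.7 302.1] 0.0 [0.023]
dish [484.6 308.6] 0.0 [0.153]
dish [490.2 302.1] 0.0 [0.024 0.169]
plate [544.8  87.9] 19.2 [0.058]
plate [544.9  87.3] 18.5 [0.076]
plate [544.9  87.6] 19.3 [0.061 0.078]
heatsink [437.2  55.4] 19.7 [0.047]
heatsink [422.4  68. ] 47.3 [0.706]
heatsink [437.   55.4] 19.6 [0.048 0.794]
cap_tall [653.  -50.2] 0.0 [0.197]
cap_tall [655.7 -54.7] 0.0 [0.128]
cap_tall [653.4 -51.5] 0.0 [0.213 0.196]
cap_short [542.6 -61.9] 0.0 [0.3]
cap_short [544.6 -65.3] 0.0 [0.141]
cap_short [544.4 -64.8] 0.0 [0.346 0.149]
choke [445.3 -53.4] 0.0 [0.205]
choke [446.3 -54. ] 0.0 [0.091]
choke [445.9 -53.7] 0.0 [0.207 0.092]
relay [658.1  84.1] 68.1 [0.264]
relay [648.1  94.5] 123.6 [0.744]
relay [657.3  84.8] 66.8 [0.278 0.91 ]
```

```bash
cat >> h.py <<'E'
def go(x,y,z,yaw=None,s=None):
    "tool-frame shift (cm, after the turn) and turn about tool z (rad) to reach x,y,z,yaw(deg of tool x)"
    s=s or robot.get_state(); R=s["ee_rot"]; now=np.degrees(np.arctan2(R[1,0],R[0,0])); yaw=now if yaw is None else yaw
    a=np.radians(yaw); Rn=np.array([[np.cos(a),np.sin(a),0],[np.sin(a),-np.cos(a),0],[0,0,-1]])
    d=np.array([x,y,z])-s["tcp_pos"]
    print("yaw now %.2f tilt %s turn z %.3f rad | shift cm in current frame %s, after turn %s"%(now,R[:2,2].round(4),-np.radians(yaw-now),(R.T@d*100).round(2),(Rn.T@d*100).round(2)))
def disc(c,x,y,z,r,thr=None):
    "centroid of the bright disc at height z near x,y"
    u,v=w2px(c,[x,y,z])[0]; k=int(r*c["fx"]/np.linalg.norm(np.array([x,y,z])-c["eye"])*1.7)+2
    u0,v0=int(u)-k,int(v)-k; g=c["pixels"][v0:v0+2*k,u0:u0+2*k].mean(2)
    t=cv2.threshold(g.astype(np.uint8),0,255,cv2.THRESH_OTSU)[0]; w=(g>t+20 if thr is None else g>thr)
    vv,uu=np.nonzero(w); return px2w(c,uu.mean()+u0,vv.mean()+v0,z),w.sum(),t
E
python3 - <<'E'
from h import *
t,s=robot.read_camera("top"),robot.read_camera("scene")
for n,x,y,z,r in[("tall",.653,-.05,.05,.0175),("short",.543,-.062,.025,.013)]:
    for c in(t,s): p,a,th=disc(c,x,y,z,r); print(n,p.round(4),a,th)
go(.5448,.0876,.10,19.3)
E
```

```text
tall [ 0.6537 -0.0517  0.05  ] 138 123.0
tall [ 0.6555 -0.0542  0.05  ] 138 164.0
short [ 0.5432 -0.0627  0.025 ] 67 118.0
short [ 0.5443 -0.0653  0.025 ] 51 163.0
yaw now 19.82 tilt [-0.0002  0.0004] turn z 0.009 rad | shift cm in current frame [ 54.23 -54.75  13.13], after turn [ 53.73 -55.24  13.11]
```

```bash
python3 -m creep '{"xyz":[[2.2,-2.3,0],[2.25,-2.3,0],[2.25,-2.3,0],[2.25,-2.3,0],[2.25,-2.3,0],[2.25,-2.3,0],[2.25,-2.3,0],[2.25,-2.3,0],[2.25,-2.3,0],[2.25,-2.3,0],[2.25,-2.3,0],[2.25,-2.3,0]],"angular":[[0,0,0.009],[0,0,0],[0,0,0],[0,0,0],[0,0,0],[0,0,0],[0,0,0],[0,0,0],[0,0,0],[0,0,0],[0,0,0],[0,0,0]]}' 65 40
python3 -m creep '{"xyz":[[2.25,-2.3,0.5],[2.25,-2.3,0.5],[2.25,-2.3,0.5],[2.25,-2.3,0.5],[2.25,-2.3,1],[2.25,-2.3,1],[2.25,-2.3,1],[2.25,-2.3,1],[2.25,-2.3,1],[2.25,-2.3,1],[2.2,-2.3,1],[2.0,-2.3,1]],"angular":[[0,0,0],[0,0,0],[0,0,0],[0,0,0],[0,0,0],[0,0,0],[0,0,0],[0,0,0],[0,0,0],[0,0,0],[0,0,0],[0,0,0]]}'
python3 -m creep '{"xyz":[[0,0,0],[0,0,0]],"angular":[[0,0,0],[0,0,0]]}'
python3 -c "
from h import *
go(.5448,.0876,.03,19.3)"
```

```text
time: 1.55
tcp_pos: [0.3837, -0.2607, 0.2315]
ee_rot: [[0.944, 0.33, 0.0], [0.33, -0.944, -0.0], [0.0, 0.0, -1.0]]
force: [0.4, 0.2, -1.2]
gripper_width: 0.0557
gripper_force: 0.0
time: 2.75
tcp_pos: [0.5447, 0.0882, 0.1309]
ee_rot: [[0.944, 0.33, 0.0], [0.33, -0.944, 0.0], [0.0, 0.0, -1.0]]
force: [0.1, -0.3, -0.3]
gripper_width: 0.0555
gripper_force: 0.0
time: 2.95
tcp_pos: [0.5438, 0.0873, 0.131]
ee_rot: [[0.943, 0.332, -0.001], [0.332, -0.943, -0.0], [-0.001, -0.0, -1.0]]
force: [0.3, -0.1, -0.3]
gripper_width: 0.0556
gripper_force: 0.0
yaw now 19.38 tilt [-0.0007 -0.0002] turn z 0.001 rad | shift cm in current frame [1.10e-01 1.00e-02 1.01e+01], after turn [1.10e-01 1.00e-02 1.01e+01]
```

```bash
python3 -m creep '{"xyz":[[0.1,0,2],[0,0,2.5],[0,0,2.5],[0,0,2.5],[0,0,1.5],[0,0,0.7],[0,0,0.4],[0,0,0]],"angular":[[0,0,0],[0,0,0],[0,0,0],[0,0,0],[0,0,0],[0,0,0],[0,0,0],[0,0,0]]}'
python3 -m creep '{"xyz":[[0,0,0.3],[0,0,0.3],[0,0,0.2],[0,0,0]],"angular":[[0,0,0],[0,0,0],[0,0,0],[0,0,0]]}'
```

```text
time: 3.75
tcp_pos: [0.5453, 0.087, 0.0106]
ee_rot: [[0.944, 0.33, 0.001], [0.33, -0.944, -0.0], [0.001, 0.0, -1.0]]
force: [-0.2, 0.5, -0.1]
gripper_width: 0.0556
gripper_force: 0.0
time: 4.15
tcp_pos: [0.5448, 0.0872, 0.0022]
ee_rot: [[0.944, 0.331, -0.0], [0.331, -0.944, -0.0], [-0.0, 0.0, -1.0]]
force: [-0.3, 0.1, 0.4]
gripper_width: 0.0553
gripper_force: 0.0
```

```bash
python3 -m creep '{"xyz":[[0,0,0.1],[0,0,0.1],[0,0,0.1],[0,0,0]],"angular":[[0,0,0],[0,0,0],[0,0,0],[0,0,0]]}'
python3 -m creep '{"xyz":[[0,0,0],[0,0,0],[0,0,0],[0,0,0],[0,0,0]],"angular":[[0,0,0],[0,0,0],[0,0,0],[0,0,0],[0,0,0]]}' 30 40
```

```text
time: 4.55
tcp_pos: [0.5448, 0.0872, -0.0008]
ee_rot: [[0.944, 0.331, -0.0], [0.331, -0.944, -0.0], [-0.0, -0.0, -1.0]]
force: [-0.0, -0.2, 0.7]
gripper_width: 0.0558
gripper_force: 0.0
time: 5.05
tcp_pos: [0.545, 0.0872, -0.0004]
ee_rot: [[0.944, 0.33, 0.0], [0.33, -0.944, -0.0], [0.0, 0.0, -1.0]]
force: [-1.7, -0.6, 4.8]
gripper_width: 0.0388
gripper_force: 40.9
```

```bash
python3 -m creep '{"xyz":[[0,0,-0.5],[0,0,-1.5],[0,0,-2.5],[0,0,-2.5],[0,0,-2],[0,0,-1],[0,0,0],[0,0,0],[0,0,0],[0,0,0],[0,0,0]],"angular":[[0,0,0],[0,0,0],[0,0,0],[0,0,0],[0,0,0],[0,0,0.095],[0,0,0.095],[0,0,0.095],[0,0,0.094],[0,0,0],[0,0,0]]}'
python3 -c "
from h import *
go(.5445,-.3002,.05,-2.4)"
```

```text
time: 6.15
tcp_pos: [0.5449, 0.0874, 0.0998]
ee_rot: [[0.999, -0.039, 0.0], [-0.039, -0.999, 0.0], [0.0, -0.0, -1.0]]
force: [0.1, 0.5, -1.8]
gripper_width: 0.0388
gripper_force: 40.8
yaw now -2.26 tilt [0.0004 0.    ] turn z 0.003 rad | shift cm in current frame [ 1.48 38.73  4.98], after turn [ 1.58 38.72  4.98]
```

```bash
python3 -m creep '{"xyz":[[0.13,1.5,0],[0.13,3,0],[0.13,3.5,0],[0.13,3.8,0],[0.13,3.8,0],[0.13,3.8,0],[0.13,3.8,0],[0.13,3.8,0],[0.13,3.8,0],[0.13,3.5,0],[0.13,3,0],[0.15,1.4,0]],"angular":[[0,0,0.003],[0,0,0],[0,0,0],[0,0,0],[0,0,0],[0,0,0],[0,0,0],[0,0,0],[0,0,0],[0,0,0],[0,0,0],[0,0,0]]}'
python3 -m creep '{"xyz":[[0,0,0],[0,0,1.5],[0,0,2],[0,0,2.5],[0,0,2],[0,0,1],[0,0,0]],"angular":[[0,0,0],[0,0,0],[0,0,0],[0,0,0],[0,0,0],[0,0,0],[0,0,0]]}'
python3 - <<'E'
from h import *
t,s=robot.read_camera("top"),robot.read_camera("scene")
go(.5445,-.3002,.003,-2.4)
a=cv2.resize(t["pixels"][205:335,365:445],(369,600),interpolation=cv2.INTER_CUBIC);b=cv2.resize(s["pixels"][170:330,60:200],(431,493),interpolation=cv2.INTER_CUBIC)
o=np.zeros((600,800,3),np.uint8);o[:,:369]=a;o[:493,369:]=b;cv2.imwrite("pics/p1.png",o[:,:,::-1])
E
```

```text
time: 7.35
tcp_pos: [0.5412, -0.3055, 0.0992]
ee_rot: [[0.999, -0.049, -0.001], [-0.05, -0.999, -0.002], [-0.001, 0.002, -1.0]]
force: [-0.8, -1.4, -2.7]
gripper_width: 0.0388
gripper_force: 40.8
time: 8.05
tcp_pos: [0.5423, -0.2975, 0.0073]
ee_rot: [[0.999, -0.043, -0.003], [-0.043, -0.999, 0.003], [-0.003, -0.002, -1.0]]
force: [0.4, 0.2, -2.7]
gripper_width: 0.0388
gripper_force: 40.8
yaw now -2.51 tilt [0.0005 0.0003] turn z -0.002 rad | shift cm in current frame [0.07 0.09 0.66], after turn [0.07 0.09 0.66]
```

View pics/p1.png

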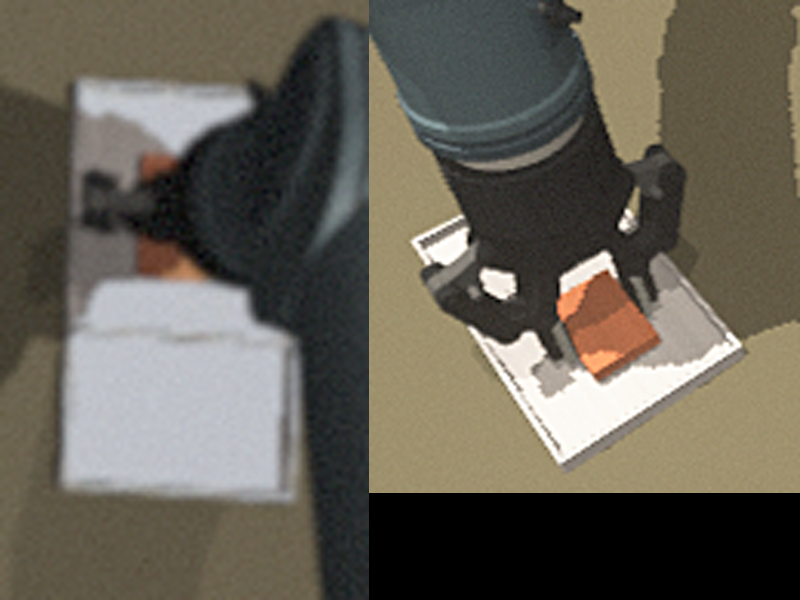

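The plate hangs flat over the larger compartment, square to the walls. I'll lower it to the floor.

```bash
python3 -m creep '{"xyz":[[0.05,0.1,0.2],[0,0,0.2],[0,0,0.1],[0,0,0.1],[0,0,0.1],[0,0,0],[0,0,0]],"angular":[[0,0,0],[0,0,0],[0,0,0],[0,0,0],[0,0,0],[0,0,0],[0,0,0]]}'
```

```text
time: 8.85
tcp_pos: [0.5438, -0.3012, 0.0026]
ee_rot: [[0.999, -0.045, 0.0], [-0.045, -0.999, -0.0], [0.0, 0.0, -1.0]]
force: [-1.5, 0.3, 3.2]
gripper_width: 0.0389
gripper_force: 41.3
```

```bash
python3 -m creep '{"xyz":[[0,0,0],[0,0,0],[0,0,0],[0,0,0],[0,0,-1],[0,0,-2],[0,0,-1.5],[0,0,0],[0,0,0]],"angular":[[0,0,0],[0,0,0],[0,0,0],[0,0,0],[0,0,0],[0,0,0],[0,0,0],[0,0,0],[0,0,0]]}' 62 40
python3 -m creep '{"xyz":[[0,0,0],[0,0,0],[0,0,0],[0,0,0],[0,0,0],[0,0,0],[0,0,1.0],[0,0,1.0],[0,0,0.5],[0,0,0]],"angular":[[0,0,0],[0,0,0],[0,0,0],[0,0,0],[0,0,0],[0,0,0],[0,0,0],[0,0,0],[0,0,0],[0,0,0]]}' 0 40
```

```text
time: 9.75
tcp_pos: [0.5439, -0.3013, 0.0477]
ee_rot: [[0.999, -0.045, 0.001], [-0.045, -0.999, -0.0], [0.001, 0.0, -1.0]]
force: [-0.1, 0.5, -0.5]
gripper_width: 0.0526
gripper_force: 0.0
time: 10.75
tcp_pos: [0.5428, -0.3006, 0.0208]
ee_rot: [[0.999, -0.045, -0.002], [-0.045, -0.999, 0.001], [-0.002, -0.001, -1.0]]
force: [0.1, -0.0, 0.7]
gripper_width: 0.0004
gripper_force: 0.0
```

```bash
python3 -m creep '{"xyz":[[0,0,0.3],[0,0,0.3],[0,0,0.2],[0,0,0.1],[0,0,0.1],[0,0,0]],"angular":[[0,0,0],[0,0,0],[0,0,0],[0,0,0],[0,0,0],[0,0,0]]}'
```

```text
time: 11.35
tcp_pos: [0.5437, -0.3012, 0.0131]
ee_rot: [[0.999, -0.045, -0.0], [-0.045, -0.999, -0.0], [-0.0, 0.0, -1.0]]
force: [-2.3, 1.2, 8.1]
gripper_width: -0.0
gripper_force: 3.8
```

```bash
python3 -m creep '{"xyz":[[0,0,0.06],[0,0,0.06],[0,0,0]],"angular":[[0,0,0],[0,0,0],[0,0,0]]}'
```

```text
time: 11.65
tcp_pos: [0.5437, -0.3011, 0.0131]
ee_rot: [[0.999, -0.045, -0.0], [-0.045, -0.999, -0.0], [-0.0, 0.0, -1.0]]
force: [-5.9, 3.1, 17.8]
gripper_width: 0.0001
gripper_force: 9.1
```

```bash
python3 -m creep '{"xyz":[[0,0,0.08],[0,0,0.07],[0,0,0],[0,0,0]],"angular":[[0,0,0],[0,0,0],[0,0,0],[0,0,0]]}'
```

```text
time: 12.05
tcp_pos: [0.5437, -0.3012, 0.013]
ee_rot: [[0.999, -0.045, -0.001], [-0.045, -0.999, -0.0], [-0.001, 0.0, -1.0]]
force: [-9.7, 5.6, 32.2]
gripper_width: -0.0002
gripper_force: 15.7
```

```bash
python3 -m creep '{"xyz":[[0,0,-0.3],[0,0,-1.5],[0,0,-3],[0,0,-3],[0,0,-2],[0,-3,-1],[0,-4,0],[0,-4,0],[0,-4,0],[0,-4,0],[0,-4,0],[0,-2,0]],"angular":[[0,0,0],[0,0,0],[0,0,0],[0,0,0],[0,0,0],[0,0,0],[0,0,0],[0,0,0],[0,0,0],[0,0,0],[0,0,0],[0,0,0]]}' 65 40
python3 - <<'E'
from fit import *
t,s=robot.read_camera("top"),robot.read_camera("scene")
go(.437,.0554,.1,19.6)
for c in (t,s):
    m=cv2.inRange(cv2.cvtColor(c["pixels"],cv2.COLOR_RGB2HSV),(3,110,90),(16,255,255)); print(m.sum()/255)
for cams in((t,),(s,)): print(fit(cams,"plate",.5445,-.3,-.042,z=.003,pad=8,thr=60))
for cams in((t,),(s,)): print(fit(cams,"heatsink",.437,.0554,.34,pad=6,thr=32))
cv2.imwrite("pics/p2.png",np.hstack([cv2.resize(t["pixels"][215:325,370:440],(382,600),interpolation=cv2.INTER_CUBIC),cv2.resize(s["pixels"][140:180,225:271],(400,348),interpolation=cv2.INTER_CUBIC)[np.r_[0:348,[347]*252]]])[:,:,::-1])
E
```

```text
time: 13.25
tcp_pos: [0.5553, -0.0466, 0.1185]
ee_rot: [[0.999, -0.041, 0.001], [-0.041, -0.999, 0.002], [0.001, -0.002, -1.0]]
force: [0.0, 0.2, 0.2]
gripper_width: 0.0557
gripper_force: 0.0
yaw now -2.24 tilt [0.001  0.0021] turn z -0.381 rad | shift cm in current frame [-12.24  -9.75   1.85], after turn [ -7.73 -13.6    1.84]
348.0
5704.0
(array([ 0.54267193, -0.29717072, -0.03348542]), array([0.076]))
(array([ 0.54477865, -0.30092956, -0.04457478]), array([0.042]))
(array([0.43800083, 0.05540209, 0.34341931]), array([0.071]))
(array([0.41880391, 0.04717026, 0.34224208]), array([0.537]))
```

View pics/p2.png

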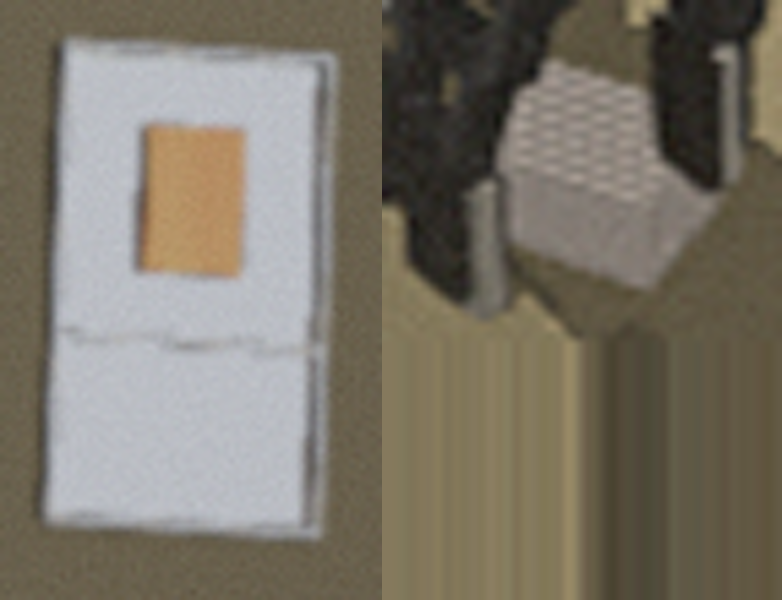

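The plate lies flat and square in the larger compartment (crop x 142–244, rows 125–275). Next, the heat sink, whose fins can be seen along x.

```bash
python3 -m creep '{"xyz":[[0,0,0],[0,0,0],[0,0,0],[0,0,0],[-1.5,-2.8,0],[-1.5,-2.8,0],[-1.5,-2.8,0],[-1.7,-2.8,0],[-1.5,-2.4,0],[0,0,0],[0,0,0],[0,0,0]],"angular":[[0,0,-0.1],[0,0,-0.1],[0,0,-0.1],[0,0,-0.081],[0,0,0],[0,0,0],[0,0,0],[0,0,0],[0,0,0],[0,0,0],[0,0,0],[0,0,0]]}'
python3 -c "
from h import *
go(.4372,.0554,.004,19.65)"
```

```text
time: 14.55
tcp_pos: [0.4388, 0.0504, 0.1179]
ee_rot: [[0.945, 0.328, 0.001], [0.328, -0.945, -0.0], [0.001, 0.001, -1.0]]
force: [0.1, -0.1, -0.6]
gripper_width: 0.0557
gripper_force: 0.0
yaw now 19.12 tilt [ 0.0013 -0.0004] turn z -0.009 rad | shift cm in current frame [ 1.000e-02 -5.400e-01  1.139e+01], after turn [ 0.02 -0.53 11.39]
```

```bash
python3 -m creep '{"xyz":[[0,-0.5,0],[0,0,2],[0,0,2.5],[0,0,2.5],[0,0,2],[0,0,0],[0,0,0]],"angular":[[0,0,-0.009],[0,0,0],[0,0,0],[0,0,0],[0,0,0],[0,0,0],[0,0,0]]}'
python3 -c "
from h import *
go(.4372,.0554,.004,19.65)"
```

```text
time: 15.25
tcp_pos: [0.436, 0.0563, 0.0277]
ee_rot: [[0.941, 0.338, -0.001], [0.338, -0.941, -0.0], [-0.001, -0.0, -1.0]]
force: [0.5, 0.3, 0.7]
gripper_width: 0.0556
gripper_force: 0.0
yaw now 19.74 tilt [-0.0005 -0.0001] turn z 0.002 rad | shift cm in current frame [0.08 0.12 2.37], after turn [0.08 0.12 2.37]
```

```bash
python3 -m creep '{"xyz":[[0.08,0.1,0.8],[0,0,1],[0,0,0.5],[0,0,0],[0,0,0]],"angular":[[0,0,0],[0,0,0],[0,0,0],[0,0,0],[0,0,0]]}'
python3 -m creep '{"xyz":[[0,0,0],[0,0,0],[0,0,0],[0,0,0],[0,0,0]],"angular":[[0,0,0],[0,0,0],[0,0,0],[0,0,0],[0,0,0]]}' 30 30
python3 -m creep '{"xyz":[[0,0,-0.5],[0,0,-1.5],[0,0,-2.5],[0,0,-2.5],[0,0,-2],[0,0,-1],[0,0,0],[0,0,0],[0,0,0],[0,0,0],[0,0,0]],"angular":[[0,0,0],[0,0,0],[0,0,0],[0,0,0],[0,0,0],[0,0,0.095],[0,0,0.095],[0,0,0.1],[0,0,0.1],[0,0,0],[0,0,0]]}'
python3 -c "
from h import *
go(.5438,-.3012,.05,-2.58)"
```

```text
time: 15.75
tcp_pos: [0.4368, 0.0557, 0.0045]
ee_rot: [[0.941, 0.338, -0.0], [0.338, -0.941, -0.0], [-0.0, -0.0, -1.0]]
force: [0.6, -0.4, 0.3]
gripper_width: 0.0556
gripper_force: 0.0
time: 16.25
tcp_pos: [0.4372, 0.0557, 0.0049]
ee_rot: [[0.941, 0.338, 0.001], [0.338, -0.941, -0.0], [0.0, 0.0, -1.0]]
force: [-0.9, 0.1, 5.5]
gripper_width: 0.0392
gripper_force: 31.0
time: 17.35
tcp_pos: [0.4368, 0.0557, 0.1046]
ee_rot: [[0.999, -0.042, -0.0], [-0.042, -0.999, -0.0], [-0.0, 0.0, -1.0]]
force: [0.6, 0.4, -1.2]
gripper_width: 0.0393
gripper_force: 30.5
yaw now -2.43 tilt [-0.0001 -0.0001] turn z 0.003 rad | shift cm in current frame [12.2  35.21  5.47], after turn [12.3  35.18  5.46]
```

```bash
python3 -m creep '{"xyz":[[0.5,1.5,0],[1,2.5,0],[1.1,3.2,0],[1.1,3.5,0],[1.1,3.5,0],[1.1,3.5,0],[1.1,3.5,0],[1.1,3.5,0],[1.1,3.5,0],[1.1,3,0],[1,2.4,0],[1,1.5,0]],"angular":[[0,0,0.003],[0,0,0],[0,0,0],[0,0,0],[0,0,0],[0,0,0],[0,0,0],[0,0,0],[0,0,0],[0,0,0],[0,0,0],[0,0,0]]}'
python3 -m creep '{"xyz":[[0,0,0],[0,0,1],[0,0,2],[0,0,2],[0,0,1],[0,0,0],[0,0,0],[0,0,0]],"angular":[[0,0,0],[0,0,0],[0,0,0],[0,0,0],[0,0,0],[0,0,0],[0,0,0],[0,0,0]]}'
python3 - <<'E'
from h import *
go(.5438,-.3012,.018,-2.58)
s=robot.read_camera("scene"); go(.5438,-.3012,.018,-2.58)
cv2.imwrite("pics/p3.png",cv2.resize(s["pixels"][210:320,70:200],(700,592),interpolation=cv2.INTER_CUBIC)[:,:,::-1])
E
```

```text
time: 18.55
tcp_pos: [0.5423, -0.3037, 0.1043]
ee_rot: [[0.999, -0.049, -0.001], [-0.049, -0.999, -0.001], [-0.001, 0.001, -1.0]]
force: [-0.1, 0.5, -1.9]
gripper_width: 0.0393
gripper_force: 30.5
time: 19.35
tcp_pos: [0.5436, -0.3008, 0.0455]
ee_rot: [[0.999, -0.048, 0.001], [-0.048, -0.999, -0.001], [0.001, 0.001, -1.0]]
force: [0.1, -0.5, -1.5]
gripper_width: 0.0398
gripper_force: 30.5
yaw now -2.73 tilt [ 0.0014 -0.0006] turn z -0.003 rad | shift cm in current frame [0.02 0.03 2.75], after turn [0.02 0.04 2.75]
yaw now -2.75 tilt [ 0.0015 -0.0007] turn z -0.003 rad | shift cm in current frame [0.01 0.02 2.76], after turn [0.02 0.02 2.76]
```

View pics/p3.png

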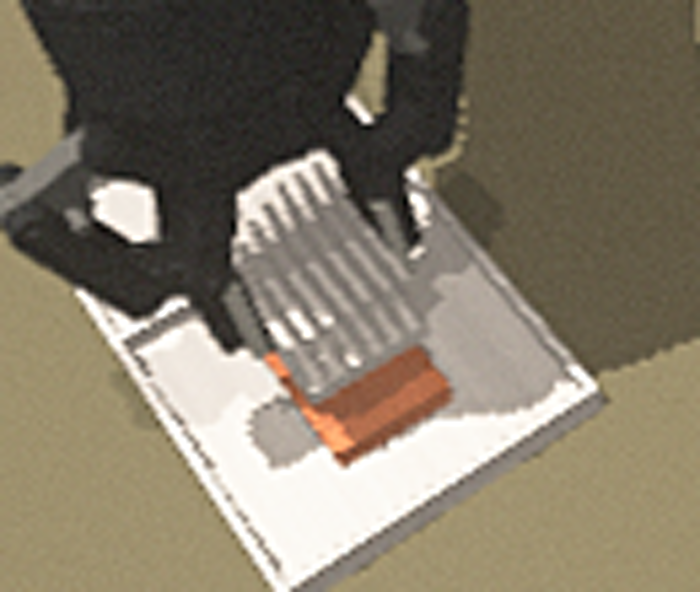

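The heat sink hangs square above the plate, which is at (350,410) in the crop. I'll lower it to just above contact and check the alignment.

```bash
python3 -m creep '{"xyz":[[0.02,0.03,0.8],[0,0,0.8],[0,0,0.5],[0,0,0.3],[0,0,0.1],[0,0,0],[0,0,0]],"angular":[[0,0,-0.003],[0,0,0],[0,0,0],[0,0,0],[0,0,0],[0,0,0],[0,0,0]]}'
python3 - <<'E'
from h import *
s=robot.read_camera("scene"); go(.5438,-.3012,.018,-2.58)
cv2.imwrite("pics/p4.png",cv2.resize(s["pixels"][230:310,95:185],(675,600),interpolation=cv2.INTER_CUBIC)[:,:,::-1])
for dx in(0,.001): print([((w2px(s,[.5437+dx+a*.03,-.3012+b*.02,z])[0]-[95,230])*7.5+3.5).round(1).tolist() for a,b,z in((1,-1,.013),(1,1,.013),(1,-1,.003))])
E
```

```text
time: 20.1
tcp_pos: [0.5433, -0.3012, 0.0198]
ee_rot: [[0.999, -0.045, 0.0], [-0.045, -0.999, -0.0], [0.0, 0.0, -1.0]]
force: [0.0, 0.5, -0.7]
gripper_width: 0.0395
gripper_force: 30.5
yaw now -2.59 tilt [ 0.0004 -0.0002] turn z -0.000 rad | shift cm in current frame [ 0.05 -0.    0.18], after turn [ 0.05 -0.    0.18]
[[283.9, 481.6], [440.1, 377.2], [295.0, 505.0]]
[[286.2, 484.4], [442.4, 379.9], [297.3, 507.8]]
```

View pics/p4.png

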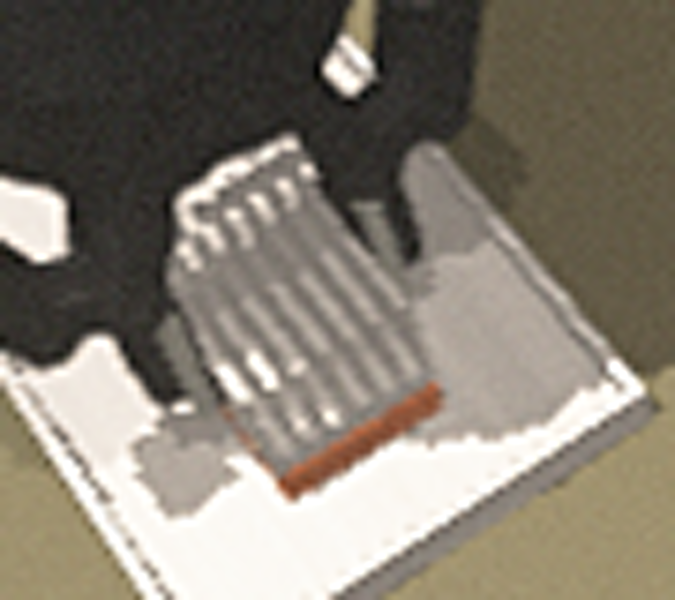

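The bottom edges of the sink run along the copper's edges (corners near (283,480) and (440,385)), so alignment is within about a millimetre. I'll set it down and release.

```bash
python3 -m creep '{"xyz":[[0.04,0,0.1],[0,0,0.08],[0,0,0.05],[0,0,0],[0,0,0]],"angular":[[0,0,0],[0,0,0],[0,0,0],[0,0,0],[0,0,0]]}'
```

```text
time: 20.65
tcp_pos: [0.5437, -0.3012, 0.018]
ee_rot: [[0.999, -0.045, 0.0], [-0.045, -0.999, -0.0], [0.0, 0.0, -1.0]]
force: [-2.1, 1.2, 4.3]
gripper_width: 0.0393
gripper_force: 31.3
```

Contact at the expected height. I'll release, lift and check the picture.

```bash
python3 -m creep '{"xyz":[[0,0,0],[0,0,0],[0,0,0],[0,0,0],[0,0,-1],[0,0,-2.5],[0,0,-2.5],[0,0,-1.5],[0,0,0],[0,0,0]],"angular":[[0,0,0],[0,0,0],[0,0,0],[0,0,0],[0,0,0],[0,0,0],[0,0,0],[0,0,0],[0,0,0],[0,0,0]]}' 62 30
python3 - <<'E'
from h import *
s=robot.read_camera("scene"); print(robot.get_state()["tcp_pos"])
cv2.imwrite("pics/p5.png",cv2.resize(s["pixels"][230:310,95:185],(675,600),interpolation=cv2.INTER_CUBIC)[:,:,::-1])
E
```

```text
time: 21.65
tcp_pos: [0.5433, -0.3011, 0.0921]
ee_rot: [[0.999, -0.045, -0.0], [-0.045, -0.999, 0.0], [-0.0, 0.0, -1.0]]
force: [-0.6, -0.1, 0.2]
gripper_width: 0.0535
gripper_force: 0.0
[ 0.54278402 -0.30079952  0.09135451]
```

View pics/p5.png

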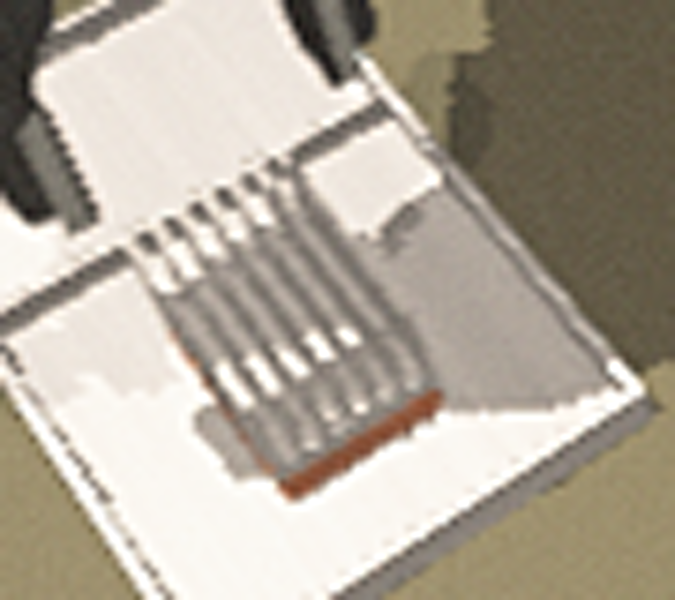

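The sink stands upright, flush with the copper's front and side edges. Now press it.

```bash
python3 -m creep '{"xyz":[[0,0,0],[0,0,0],[0,0,0],[0,0,0],[0,0,0.5],[0,0,1.5],[0,0,1.3],[0,0,0.5],[0,0,0.3],[0,0,0.2],[0,0,0],[0,0,0]],"angular":[[0,0,0],[0,0,0],[0,0,0],[0,0,0],[0,0,0],[0,0,0],[0,0,0],[0,0,0],[0,0,0],[0,0,0],[0,0,0],[0,0,0]]}' 0 40
```

```text
time: 22.9
tcp_pos: [0.5438, -0.3013, 0.0496]
ee_rot: [[0.999, -0.045, 0.001], [-0.045, -0.999, -0.0], [0.001, 0.0, -1.0]]
force: [0.2, 1.1, 0.5]
gripper_width: -0.0003
gripper_force: 0.0
```

```bash
python3 -m creep '{"xyz":[[0,0,0.3],[0,0,0.2],[0,0,0.1],[0,0,0.1],[0,0,0.1],[0,0,0],[0,0,0]],"angular":[[0,0,0],[0,0,0],[0,0,0],[0,0,0],[0,0,0],[0,0,0],[0,0,0]]}'
```

```text
time: 23.6
tcp_pos: [0.5435, -0.3011, 0.043]
ee_rot: [[0.999, -0.045, -0.0], [-0.045, -0.999, -0.0], [-0.0, 0.0, -1.0]]
force: [-5.9, 3.2, 16.0]
gripper_width: 0.0002
gripper_force: 8.2
```

```bash
python3 -m creep '{"xyz":[[-0.03,-0.02,0.04],[-0.03,-0.01,0.05],[-0.03,-0.01,0.04],[0,0,0],[0,0,0]],"angular":[[0,0,0],[0,0,0],[0,0,0],[0,0,0],[0,0,0]]}'
```

```text
time: 24.1
tcp_pos: [0.5435, -0.3011, 0.043]
ee_rot: [[0.999, -0.045, 0.001], [-0.045, -0.999, -0.001], [0.001, 0.001, -1.0]]
force: [-6.4, 4.0, 24.7]
gripper_width: 0.0005
gripper_force: 12.0
```

```bash
python3 -m creep '{"xyz":[[-0.02,-0.02,0.04],[-0.02,-0.02,0.04],[0,0,0],[0,0,0]],"angular":[[0,0,0],[0,0,0],[0,0,0],[0,0,0]]}'
python3 -m creep '{"xyz":[[0,0,-0.3],[0,0,-1.0],[0,0,-2],[0,0,-2],[0,0,-2],[0,0,-1],[0,-3,0],[0,-4,0],[0,-4,0],[0,-4,0],[0,-4,0],[0,-3,0]],"angular":[[0,0,0],[0,0,0],[0,0,0],[0,0,0],[0,0,0],[0,0,0],[0,0,0],[0,0,0],[0,0,0],[0,0,0],[0,0,0],[0,0,0]]}' 65 40
python3 - <<'E'
from fit import *
t,s=robot.read_camera("top"),robot.read_camera("scene")
go(.6545,-.053,.13,-2.6)
a=cv2.resize(t["pixels"][225:285,380:430],(500,600),interpolation=cv2.INTER_CUBIC)
b=cv2.resize(s["pixels"][240:300,110:160],(300,360),interpolation=cv2.INTER_CUBIC)
o=np.zeros((600,800,3),np.uint8);o[:,:500]=a;o[:360,500:]=b;cv2.imwrite("pics/p6.png",o[:,:,::-1])
E
```

```text
time: 24.5
tcp_pos: [0.5435, -0.3012, 0.0429]
ee_rot: [[0.999, -0.046, 0.002], [-0.046, -0.999, -0.002], [0.002, 0.002, -1.0]]
force: [-7.6, 4.1, 28.8]
gripper_width: 0.0001
gripper_force: 14.6
time: 25.7
tcp_pos: [0.5519, -0.0773, 0.122]
ee_rot: [[0.999, -0.043, -0.001], [-0.043, -0.999, 0.001], [-0.001, -0.001, -1.0]]
force: [0.7, 0.3, 0.2]
gripper_width: 0.0553
gripper_force: 0.0
yaw now -2.14 tilt [-0.0003  0.0033] turn z 0.008 rad | shift cm in current frame [10.13 -2.5  -0.79], after turn [10.11 -2.58 -0.79]
```

View pics/p6.png

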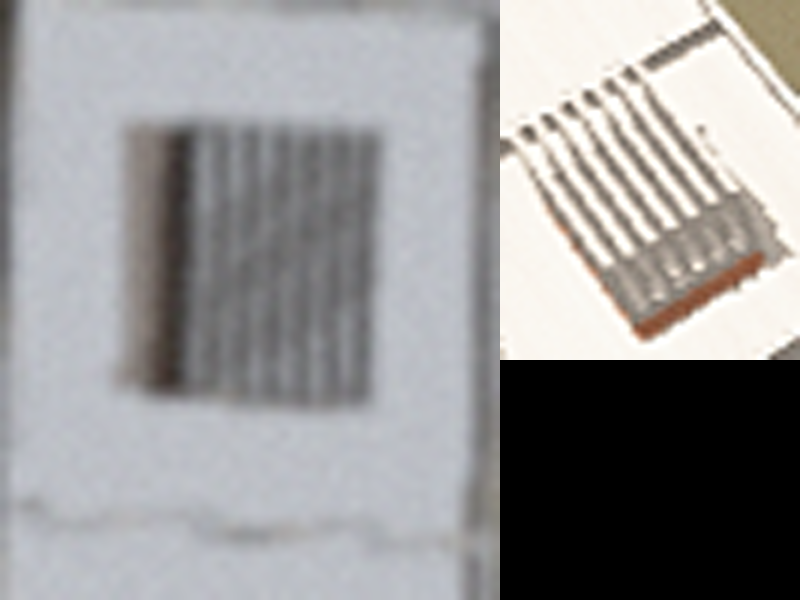

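The sink remains square on the plate after the press, edges in line. Next, the tall capacitor.

```bash
python3 -m creep '{"xyz":[[2,-0.5,0],[3,-0.7,0],[3,-0.8,0],[2.1,-0.5,0],[0,0,0],[0,0,0],[0,0,0]],"angular":[[0,0,0],[0,0,0],[0,0,0],[0,0,0],[0,0,0],[0,0,0],[0,0,0]]}'
python3 -c "
from h import *
go(.6545,-.053,.015)"
```

```text
time: 26.5
tcp_pos: [0.6529, -0.0611, 0.1217]
ee_rot: [[0.999, -0.046, -0.002], [-0.046, -0.999, -0.001], [-0.002, 0.001, -1.0]]
force: [-0.5, -0.5, 0.5]
gripper_width: 0.0558
gripper_force: 0.0
yaw now -2.64 tilt [-0.0017 -0.0006] turn z -0.000 rad | shift cm in current frame [ 0.14 -0.82 10.67], after turn [ 0.12 -0.82 10.67]
```

```bash
python3 -m creep '{"xyz":[[0.14,-0.8,0],[0,0,1.5],[0,0,2],[0,0,2],[0,0,2],[0,0,2],[0,0,1.1],[0,0,0],[0,0,0]],"angular":[[0,0,0],[0,0,0],[0,0,0],[0,0,0],[0,0,0],[0,0,0],[0,0,0],[0,0,0],[0,0,0]]}'
python3 -m creep '{"xyz":[[0,0,0],[0,0,0],[0,0,0],[0,0,0],[0,0,0],[0,0,0]],"angular":[[0,0,0],[0,0,0],[0,0,0],[0,0,0],[0,0,0],[0,0,0]]}' 20 25
python3 -m creep '{"xyz":[[0,0,-1],[0,0,-2],[0,0,-2.5],[0,0,-2],[0,0,-1],[0,0,0],[0,0,0]],"angular":[[0,0,0],[0,0,0],[0,0,0],[0,0,0],[0,0,0],[0,0,0],[0,0,0]]}'
python3 -c "
from h import *
go(.4491,-.2962,.05)"
```

```text
time: 27.4
tcp_pos: [0.6561, -0.052, 0.0164]
ee_rot: [[0.999, -0.045, 0.0], [-0.045, -0.999, 0.0], [0.0, -0.0, -1.0]]
force: [0.3, 0.1, 1.1]
gripper_width: 0.0558
gripper_force: 0.0
time: 28.0
tcp_pos: [0.657, -0.0523, 0.0174]
ee_rot: [[0.999, -0.045, 0.002], [-0.045, -0.999, -0.0], [0.002, 0.0, -1.0]]
force: [-0.1, -0.4, 6.6]
gripper_width: 0.0341
gripper_force: 25.3
time: 28.7
tcp_pos: [0.6554, -0.0522, 0.1005]
ee_rot: [[0.999, -0.045, -0.001], [-0.045, -0.999, -0.0], [-0.001, 0.0, -1.0]]
force: [-0.7, 0.2, -0.8]
gripper_width: 0.034
gripper_force: 25.0
yaw now -2.59 tilt [-0.0011 -0.    ] turn z -0.000 rad | shift cm in current frame [-19.5   25.31   5.07], after turn [-19.5   25.31   5.05]
```

```bash
python3 -m creep '{"xyz":[[-0.8,1,0],[-1.4,1.8,0],[-1.8,2.4,0],[-1.9,2.5,0],[-2,2.5,0],[-2,2.5,0],[-2,2.5,0],[-2,2.5,0],[-2,2.5,0],[-1.7,2.3,0],[-1.2,1.8,0],[-0.7,1,0]],"angular":[[0,0,0],[0,0,0],[0,0,0],[0,0,0],[0,0,0],[0,0,0],[0,0,0],[0,0,0],[0,0,0],[0,0,0],[0,0,0],[0,0,0]]}'
python3 -m creep '{"xyz":[[0,0,0],[0,0,1.5],[0,0,2],[0,0,2],[0,0,1],[0,0,0],[0,0,0],[0,0,0]],"angular":[[0,0,0],[0,0,0],[0,0,0],[0,0,0],[0,0,0],[0,0,0],[0,0,0],[0,0,0]]}'
python3 -c "
from h import *
go(.4491,-.2962,.0204)"
```

```text
time: 29.9
tcp_pos: [0.4467, -0.2981, 0.1003]
ee_rot: [[0.999, -0.048, -0.003], [-0.048, -0.999, -0.0], [-0.003, 0.0, -1.0]]
force: [0.4, 1.2, -0.7]
gripper_width: 0.0346
gripper_force: 25.1
time: 30.7
tcp_pos: [0.4506, -0.2962, 0.0371]
ee_rot: [[0.999, -0.045, 0.001], [-0.045, -0.999, -0.001], [0.001, 0.001, -1.0]]
force: [-0.1, -0.1, -1.0]
gripper_width: 0.0344
gripper_force: 25.1
yaw now -2.57 tilt [ 0.0014 -0.0007] turn z -0.000 rad | shift cm in current frame [-0.15  0.    1.67], after turn [-0.15  0.    1.67]
```

```bash
python3 -m creep '{"xyz":[[-0.1,0,0.5],[0,0,0.5],[0,0,0.3],[0,0,0.2],[0,0,0.1],[0,0,0.1],[0,0,0.05],[0,0,0],[0,0,0]],"angular":[[0,0,0],[0,0,0],[0,0,0],[0,0,0],[0,0,0],[0,0,0],[0,0,0],[0,0,0],[0,0,0]]}'
```

```text
time: 31.6
tcp_pos: [0.4486, -0.2959, 0.0203]
ee_rot: [[0.999, -0.045, -0.001], [-0.045, -0.999, -0.0], [-0.001, 0.0, -1.0]]
force: [-5.2, 4.4, 20.7]
gripper_width: 0.0345
gripper_force: 27.1
```

```bash
python3 -m creep '{"xyz":[[0,0,-0.1],[0,0,-0.1],[0,0,0],[0,0,0]],"angular":[[0,0,0],[0,0,0],[0,0,0],[0,0,0]]}'
python3 -m creep '{"xyz":[[0,0,0],[0,0,0],[0,0,0],[0,0,0],[0,0,-1],[0,0,-2.5],[0,0,-2.5],[0,0,-2],[0,0,-2],[0,0,-1],[0,-1,0],[0,-2,0]],"angular":[[0,0,0],[0,0,0],[0,0,0],[0,0,0],[0,0,0],[0,0,0],[0,0,0],[0,0,0],[0,0,0],[0,0,0],[0,0,0],[0,0,0]]}' 62 25
python3 -c "
from h import *
go(.5440,-.0640,.10)"
```

```text
time: 32.0
tcp_pos: [0.4488, -0.296, 0.0205]
ee_rot: [[0.999, -0.045, -0.0], [-0.045, -0.999, 0.0], [-0.0, -0.0, -1.0]]
force: [-0.1, -0.4, -0.4]
gripper_width: 0.0342
gripper_force: 25.1
time: 33.2
tcp_pos: [0.4496, -0.2665, 0.1304]
ee_rot: [[0.999, -0.048, -0.0], [-0.048, -0.999, -0.001], [-0.0, 0.001, -1.0]]
force: [0.4, 0.7, -1.2]
gripper_width: 0.0529
gripper_force: 0.0
yaw now -2.73 tilt [-0.0001 -0.0006] turn z -0.000 rad | shift cm in current frame [  8.46 -20.68   3.03], after turn [  8.46 -20.68   3.04]
```

```bash
python3 -m creep '{"xyz":[[0.8,-2,0],[1,-2.5,0],[1.2,-3,0],[1.3,-3,0],[1.3,-3,0],[1.2,-3,0],[1,-2.4,0.5],[0.6,-1.3,0.5],[0,0,1],[0,0,1],[0,0,0],[0,0,0]],"angular":[[0,0,0],[0,0,0],[0,0,0],[0,0,0],[0,0,0],[0,0,0],[0,0,0],[0,0,0],[0,0,0],[0,0,0],[0,0,0],[0,0,0]]}'
python3 - <<'E'
from fit import *
go(.5440,-.0640,.006)
t,s=robot.read_camera("top"),robot.read_camera("scene")
print(disc(t,.4488,-.296,.053,.0175)); 
o=np.zeros((600,800,3),np.uint8);o[:,:400]=cv2.resize(t["pixels"][190:310,265:345],(400,600));o[:444,400:]=cv2.resize(s["pixels"][200:340,70:196],(400,444));cv2.imwrite("pics/p7.png",o[:,:,::-1])
E
```

```text
time: 34.4
tcp_pos: [0.5422, -0.0697, 0.1001]
ee_rot: [[0.999, -0.047, -0.002], [-0.047, -0.999, -0.001], [-0.001, 0.001, -1.0]]
force: [-0.8, -0.1, -0.8]
gripper_width: 0.0528
gripper_force: 0.0
yaw now -2.71 tilt [-0.0015 -0.0006] turn z -0.000 rad | shift cm in current frame [ 0.16 -0.58  9.41], after turn [ 0.15 -0.57  9.41]
(array([ 0.45057681, -0.29718022,  0.053     ]), np.int64(721), 130.0)
```

View pics/p7.png

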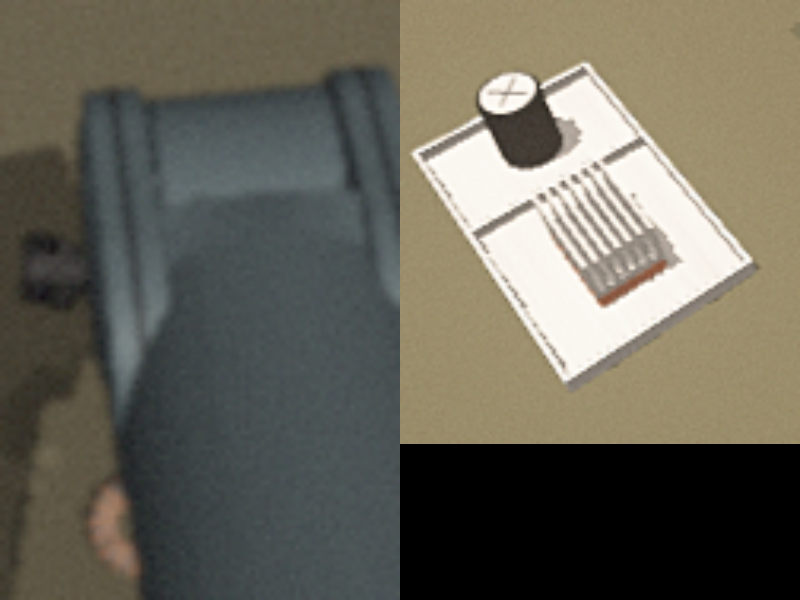

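The tall capacitor stands upright in the smaller compartment (520,120 in the crop) with the kit stack behind it. Next, the short capacitor.

```bash
python3 -m creep '{"xyz":[[0.15,-0.58,0],[0,0,1.5],[0,0,2],[0,0,2],[0,0,2],[0,0,1.2],[0,0,0.6],[0,0,0],[0,0,0]],"angular":[[0,0,0],[0,0,0],[0,0,0],[0,0,0],[0,0,0],[0,0,0],[0,0,0],[0,0,0],[0,0,0]]}'
python3 -m creep '{"xyz":[[0,0,0],[0,0,0],[0,0,0],[0,0,0],[0,0,0],[0,0,0]],"angular":[[0,0,0],[0,0,0],[0,0,0],[0,0,0],[0,0,0],[0,0,0]]}' 10 25
python3 -m creep '{"xyz":[[0,0,-1],[0,0,-2],[0,0,-2.5],[0,0,-2],[0,0,-1],[0,0,0],[0,0,0]],"angular":[[0,0,0],[0,0,0],[0,0,0],[0,0,0],[0,0,0],[0,0,0],[0,0,0]]}'
python3 -c "
from h import *
go(.5225,.3015,.03)"
```

```text
time: 35.4
tcp_pos: [0.5454, -0.0623, 0.0081]
ee_rot: [[0.999, -0.045, 0.001], [-0.045, -0.999, -0.0], [0.001, -0.0, -1.0]]
force: [-0.5, -0.1, 0.5]
gripper_width: 0.0529
gripper_force: 0.0
time: 36.0
tcp_pos: [0.5455, -0.0624, 0.0085]
ee_rot: [[0.999, -0.045, 0.001], [-0.045, -0.999, -0.0], [0.001, 0.0, -1.0]]
force: [-0.2, -0.3, 6.3]
gripper_width: 0.0249
gripper_force: 24.5
time: 36.7
tcp_pos: [0.5445, -0.0624, 0.0922]
ee_rot: [[0.999, -0.045, -0.001], [-0.045, -0.999, -0.0], [-0.001, 0.0, -1.0]]
force: [0.3, 0.4, 0.0]
gripper_width: 0.0248
gripper_force: 24.7
yaw now -2.59 tilt [-0.0007 -0.    ] turn z -0.000 rad | shift cm in current frame [ -3.83 -36.25   6.22], after turn [ -3.84 -36.25   6.22]
```

```bash
python3 -m creep '{"xyz":[[-0.2,-1.5,0],[-0.3,-3,0],[-0.35,-3.4,0],[-0.35,-3.5,0],[-0.35,-3.5,0],[-0.35,-3.5,0],[-0.35,-3.5,0],[-0.35,-3.5,0],[-0.35,-3.5,0],[-0.33,-3.3,0],[-0.3,-2.5,0],[-0.2,-1.5,0]],"angular":[[0,0,0],[0,0,0],[0,0,0],[0,0,0],[0,0,0],[0,0,0],[0,0,0],[0,0,0],[0,0,0],[0,0,0],[0,0,0],[0,0,0]]}'
python3 -m creep '{"xyz":[[0,0,0],[0,0,1.5],[0,0,2],[0,0,2],[0,0,1],[0,0,0.5],[0,0,0],[0,0,0]],"angular":[[0,0,0],[0,0,0],[0,0,0],[0,0,0],[0,0,0],[0,0,0],[0,0,0],[0,0,0]]}'
python3 -c "
from h import *
go(.5225,.3015,.0115)"
```

```text
time: 37.9
tcp_pos: [0.5212, 0.3048, 0.0917]
ee_rot: [[0.999, -0.041, -0.002], [-0.041, -0.999, 0.001], [-0.002, -0.001, -1.0]]
force: [-0.9, -0.2, -0.6]
gripper_width: 0.0249
gripper_force: 24.7
time: 38.7
tcp_pos: [0.5241, 0.3009, 0.0232]
ee_rot: [[0.999, -0.046, 0.001], [-0.046, -0.999, 0.0], [0.001, -0.0, -1.0]]
force: [-0.0, -0.2, -0.0]
gripper_width: 0.0249
gripper_force: 24.7
yaw now -2.62 tilt [0.0009 0.0004] turn z -0.000 rad | shift cm in current frame [-0.16 -0.05  1.17], after turn [-0.16 -0.05  1.17]
```

```bash
python3 -m creep '{"xyz":[[0,0,0.4],[0,0,0.4],[0,0,0.15],[0,0,0.1],[0,0,0],[0,0,0]],"angular":[[0,0,0],[0,0,0],[0,0,0],[0,0,0],[0,0,0],[0,0,0]]}'
```

```text
time: 39.3
tcp_pos: [0.5235, 0.3011, 0.0122]
ee_rot: [[0.999, -0.045, 0.0], [-0.045, -0.999, 0.0], [0.0, -0.0, -1.0]]
force: [0.5, 0.1, -0.2]
gripper_width: 0.0247
gripper_force: 24.7
```

```bash
python3 -m creep '{"xyz":[[0,0,0.06],[0,0,0.04],[0,0,0]],"angular":[[0,0,0],[0,0,0],[0,0,0]]}'
```

```text
time: 39.6
tcp_pos: [0.5236, 0.3011, 0.0115]
ee_rot: [[0.999, -0.045, 0.0], [-0.045, -0.999, 0.0], [0.0, -0.0, -1.0]]
force: [-0.3, 0.1, 4.3]
gripper_width: 0.0247
gripper_force: 25.1
```

```bash
python3 -m creep '{"xyz":[[0,0,0],[0,0,0],[0,0,0],[0,0,0],[0,0,-1],[0,0,-2],[0,0,-2.5],[0,0,-2],[0,0,-1],[0,0,0]],"angular":[[0,0,0],[0,0,0],[0,0,0],[0,0,0],[0,0,0],[0,0,0],[0,0,0],[0,0,0],[0,0,0],[0,0,0]]}' 50 25
python3 -c "
from h import *
go(.4457,-.0537,.10)"
```

```text
time: 40.6
tcp_pos: [0.5245, 0.3016, 0.0979]
ee_rot: [[0.999, -0.045, 0.003], [-0.045, -0.999, 0.002], [0.003, -0.002, -1.0]]
force: [-1.0, -0.5, 1.0]
gripper_width: 0.0426
gripper_force: 0.0
yaw now -2.60 tilt [0.0026 0.0016] turn z -0.000 rad | shift cm in current frame [-6.26 35.85 -0.29], after turn [-6.26 35.85 -0.21]
```

```bash
python3 -m creep '{"xyz":[[-0.2,1.5,0],[-0.5,3,0],[-0.6,3.4,0],[-0.6,3.5,0],[-0.6,3.5,0],[-0.6,3.5,0],[-0.6,3.5,0],[-0.6,3.5,0],[-0.6,3.4,0],[-0.6,3.1,0],[-0.5,2.5,0],[-0.2,1.4,0]],"angular":[[0,0,0],[0,0,0],[0,0,0],[0,0,0],[0,0,0],[0,0,0],[0,0,0],[0,0,0],[0,0,0],[0,0,0],[0,0,0],[0,0,0]]}' 68 25
python3 -m creep '{"xyz":[[0,0,1],[0,0,2],[0,0,2],[0,0,1],[0,0,0],[0,0,0],[0,0,0]],"angular":[[0,0,0],[0,0,0],[0,0,0],[0,0,0],[0,0,0],[0,0,0],[0,0,0]]}'
python3 - <<'E'
from h import *
go(.4457,-.0537,.003)
t,s=robot.read_camera("top"),robot.read_camera("scene")
o=np.zeros((600,800,3),np.uint8);o[:600,:400]=cv2.resize(s["pixels"][140:230,180:240],(400,600));o[:267,400:]=cv2.resize(s["pixels"][105:155,295:370],(400,267));o[270:600,400:730]=cv2.resize(t["pixels"][230:310,92:172],(330,330));cv2.imwrite("pics/p8.png",o[:,:,::-1])
E
```

```text
time: 41.8
tcp_pos: [0.4424, -0.0572, 0.095]
ee_rot: [[0.999, -0.049, -0.004], [-0.049, -0.999, -0.001], [-0.004, 0.001, -1.0]]
force: [-0.5, 0.1, 0.2]
gripper_width: 0.058
gripper_force: 0.0
time: 42.5
tcp_pos: [0.4458, -0.0537, 0.0367]
ee_rot: [[0.999, -0.045, 0.001], [-0.045, -0.999, 0.0], [0.001, -0.0, -1.0]]
force: [0.8, 0.5, 0.4]
gripper_width: 0.0581
gripper_force: 0.0
yaw now -2.57 tilt [0.001 0.   ] turn z -0.000 rad | shift cm in current frame [-0.02  0.    3.37], after turn [-0.01  0.    3.37]
```

View pics/p8.png

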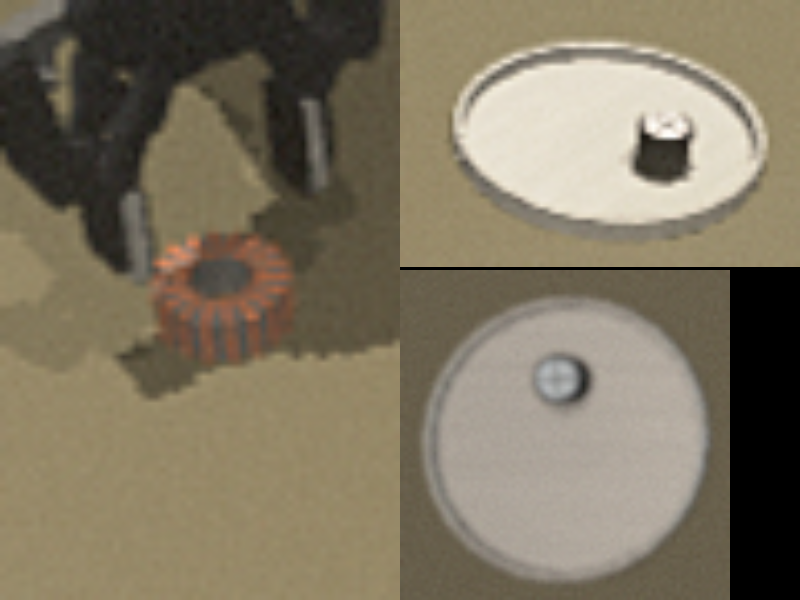

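The short capacitor stands upright on the dish floor. The choke lies between the open fingers, so I'll descend and grip it.

```bash
python3 -m creep '{"xyz":[[0,0,0.8],[0,0,1],[0,0,0.8],[0,0,0.5],[0,0,0.2],[0,0,0],[0,0,0]],"angular":[[0,0,0],[0,0,0],[0,0,0],[0,0,0],[0,0,0],[0,0,0],[0,0,0]]}'
python3 -m creep '{"xyz":[[0,0,0],[0,0,0],[0,0,0],[0,0,0],[0,0,0]],"angular":[[0,0,0],[0,0,0],[0,0,0],[0,0,0],[0,0,0]]}' 30 25
python3 -m creep '{"xyz":[[0,0,-1],[0,0,-2],[0,0,-2.5],[0,0,-2],[0,0,-1],[0,0,0],[0,0,0]],"angular":[[0,0,0],[0,0,0],[0,0,0],[0,0,0],[0,0,0],[0,0,0],[0,0,0]]}'
python3 -c "
from h import *
go(.4615,.302,.03)"
```

```text
time: 43.3
tcp_pos: [0.4455, -0.0539, 0.0032]
ee_rot: [[0.999, -0.045, 0.0], [-0.045, -0.999, -0.0], [0.0, 0.0, -1.0]]
force: [0.4, -0.7, 0.1]
gripper_width: 0.0582
gripper_force: 0.0
time: 43.8
tcp_pos: [0.4456, -0.0539, 0.0036]
ee_rot: [[0.999, -0.045, 0.001], [-0.045, -0.999, -0.0], [0.001, 0.0, -1.0]]
force: [-0.5, 0.0, 6.0]
gripper_width: 0.0422
gripper_force: 25.1
time: 44.5
tcp_pos: [0.4451, -0.0539, 0.0879]
ee_rot: [[0.999, -0.045, -0.0], [-0.045, -0.999, -0.0], [-0.0, 0.0, -1.0]]
force: [0.2, -0.9, -1.2]
gripper_width: 0.0421
gripper_force: 25.9
yaw now -2.60 tilt [-0.0003 -0.0001] turn z -0.000 rad | shift cm in current frame [ 3.000e-02 -3.563e+01  5.790e+00], after turn [ 3.000e-02 -3.563e+01  5.790e+00]
```

```bash
python3 -m creep '{"xyz":[[0,-1.5,0],[0,-2.8,0],[0,-3.3,0],[0,-3.5,0],[0,-3.5,0],[0,-3.5,0],[0,-3.5,0],[0,-3.5,0],[0,-3.4,0],[0,-3.2,0],[0,-2.5,0],[0,-1.4,0]],"angular":[[0,0,0],[0,0,0],[0,0,0],[0,0,0],[0,0,0],[0,0,0],[0,0,0],[0,0,0],[0,0,0],[0,0,0],[0,0,0],[0,0,0]]}'
python3 -m creep '{"xyz":[[0,0,0],[0,0,1.5],[0,0,2],[0,0,2],[0,0,1],[0,0,0.5],[0,0,0],[0,0,0]],"angular":[[0,0,0],[0,0,0],[0,0,0],[0,0,0],[0,0,0],[0,0,0],[0,0,0],[0,0,0]]}'
python3 -c "
from h import *
go(.4615,.302,.0066)"
```

```text
time: 45.7
tcp_pos: [0.4603, 0.3041, 0.0869]
ee_rot: [[0.999, -0.042, -0.002], [-0.042, -0.999, 0.0], [-0.002, -0.0, -1.0]]
force: [0.1, -0.8, -0.4]
gripper_width: 0.0425
gripper_force: 25.9
time: 46.5
tcp_pos: [0.4619, 0.3017, 0.0186]
ee_rot: [[0.999, -0.046, 0.001], [-0.046, -0.999, 0.0], [0.001, -0.0, -1.0]]
force: [-0.1, 0.2, -1.0]
gripper_width: 0.0423
gripper_force: 25.9
yaw now -2.61 tilt [0.0007 0.0003] turn z -0.000 rad | shift cm in current frame [-0.04 -0.03  1.2 ], after turn [-0.04 -0.03  1.2 ]
```

```bash
python3 -m creep '{"xyz":[[0,0,0.4],[0,0,0.4],[0,0,0.2],[0,0,0.1],[0,0,0.07],[0,0,0],[0,0,0]],"angular":[[0,0,0],[0,0,0],[0,0,0],[0,0,0],[0,0,0],[0,0,0],[0,0,0]]}'
```

```text
time: 47.2
tcp_pos: [0.4614, 0.3018, 0.0067]
ee_rot: [[0.999, -0.045, -0.0], [-0.045, -0.999, -0.0], [-0.0, 0.0, -1.0]]
force: [-1.9, -1.1, 4.6]
gripper_width: 0.043
gripper_force: 26.3
```

```bash
python3 -m creep '{"xyz":[[0,0,0],[0,0,0],[0,0,0],[0,0,0],[0,0,-1],[0,0,-2],[0,0,-3],[0,0,-3],[0,0,-3],[0,0,-2],[0,3,0],[0,3,0]],"angular":[[0,0,0],[0,0,0],[0,0,0],[0,0,0],[0,0,0],[0,0,0],[0,0,0],[0,0,0],[0,0,0],[0,0,0],[0,0,0],[0,0,0]]}' 66 25
python3 -m creep '{"xyz":[[0,4,0],[0,4,0],[0,4,0],[0,4,0],[0,4,0],[0,2,0],[0,0,0],[0,0,0],[0,0,0]],"angular":[[0,0,0],[0,0,0],[0,0,0],[0,0,0],[0,0,0],[0,0,0],[0,0,0],[0,0,0],[0,0,0]]}'
python3 - <<'E'
from h import *
t,s=robot.read_camera("top"),robot.read_camera("scene")
o=np.zeros((600,800,3),np.uint8);o[:,:400]=cv2.resize(t["pixels"][120:330,85:225],(400,600));o[:250,400:]=cv2.resize(s["pixels"][100:220,290:482],(400,250));o[255:600,400:]=cv2.resize(s["pixels"][210:330,65:204],(400,345));cv2.imwrite("pics/p9.png",o[:,:,::-1])
E
```

```text
time: 48.4
tcp_pos: [0.4591, 0.2423, 0.1481]
ee_rot: [[0.999, -0.043, 0.002], [-0.043, -0.999, 0.002], [0.002, -0.002, -1.0]]
force: [0.1, -0.8, -1.0]
gripper_width: 0.056
gripper_force: 0.0
time: 49.3
tcp_pos: [0.4491, 0.0236, 0.1468]
ee_rot: [[0.999, -0.043, 0.001], [-0.043, -0.999, 0.001], [0.001, -0.001, -1.0]]
force: [-0.5, -0.1, -0.8]
gripper_width: 0.0562
gripper_force: 0.0
```

View pics/p9.png

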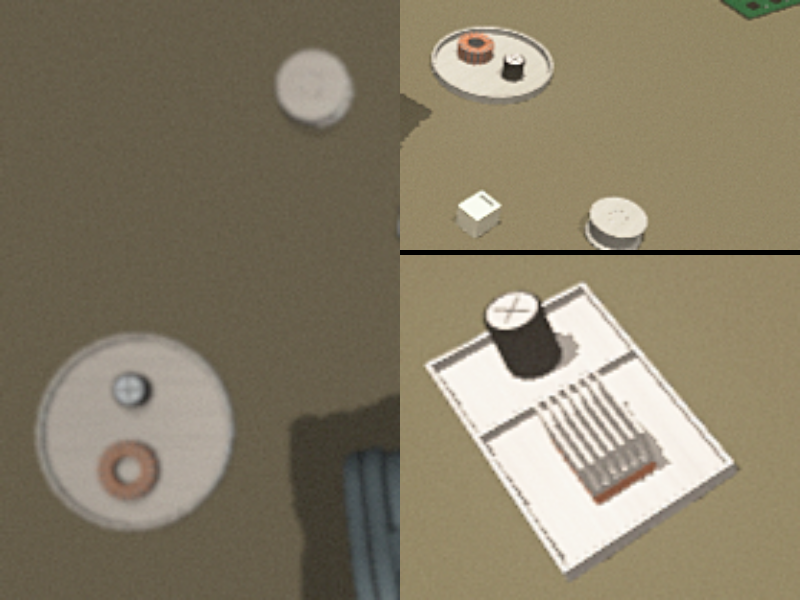

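The picture shows the choke flat (128,470) and the short cap upright (130,390) in the dish. The tall cap and the stack stand in the tray, and the relay and spool have not moved. I'm handing in.

```bash
python3 -c "
from workcell import robot
print(robot.hand_in())"
```

```text
the job is handed in; nothing more can be done
None
```

Both kits are made up and handed in at about 49 s: the plate and heat sink were each released and pressed to about 30 N, all parts are in their places, and the relay, pliers and spool were left where they lay.

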